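Light-cure the crown on the dental model

ROBOT

A 6-joint arm with a two-finger parallel gripper is mounted at the origin on the work surface. World frame = base frame: x ahead of the robot, y to its left, z up, the work surface at z = 0. Lengths are in m, angles in degrees, forces in N, time in s.
With the tool pointing down it reaches from about 0.325 to 0.9 m from the base axis. Payload 3.5 kg.
Tool frame: the origin (TCP) lies on the centre line of the jaws, within the pads' length; the fingertips stand 19 mm ahead of it and the grasp point (between the pads) is the TCP; x points along the fingers, y is the direction in which the jaws open and shut, and the axes are right-handed (so a half turn about x gives the same grasp; the last joint's range is limited). The gripper opens to 85 mm and grips with 20 to 120 N. Pads are 22 mm wide; open, the fingers measure 114 mm over their backs; the gripper's body (76 mm by 85 mm) begins 54 mm behind the grasp point. The pads swing forward as they close: fully open they stand 13 mm farther back than shut.
Start: joints at [70.967, 15.837, -1.513, 72.651, 0, 84.076], TCP at [0.142, 0.609, 0.25] pointing down, gripper open.
Joint ranges: [-178.77, 178.77], [-48.84, 107.48], [-61.69, 71.31], [-111.58, 123.2], [-90, 87.43], [-180, 180]. Speed limits (degrees/s): [147.25, 147.25, 180, 180, 180, 180].

INTERFACE

Orientations are given as a 3x3 rotation matrix whose columns are the frame's x, y, z axes.
In Python, from workcell import env gives the robot as it stands.
- The arm moves only by the shell command python3 -m pendant 'ROWS' [OPENING]. ROWS is a JSON object of lists of equal length, an entry for each row: "xyz": the shift along the tool's x, y, z in m, a list of three; "yaw": the turn about the tool's x in rad. A call has 1 to 12 rows; each row shifts and turns the commanded pose from where the row before left it, along the tool's axes as they then stand; what a row does not reach is not made up. A row lasts 1/8 s, in which the tool goes at most 62.5 mm and 10.7 degrees, less where a joint would pass 70% of its speed; a pose out of reach is approached as far as the arm can. A call with a gripper value outside its range is refused whole. OPENING is the opening, from 0 (shut) to 1 (fully open), set as the call begins (- or left out, the last holds). The fingers move at their own pace and stop on an object; the grip force is fixed at half the most. Time passes only in rows, so rows that do not move let the fingers close. It gives the time, the measured TCP pose, the force and the opening at its end, in the units of the state.
- env.sense(): the state, without advancing time (a new reading comes with each control period).
- env.capture(name): name is "side" or "top" or "wrist"; returns the picture (400x640x3 uint8, blue, green, red); there is no depth.
- env.calibration(name): a dict with "fx", "fy", "cx", "cy" (pixels), "R" (3x3) and "t" (3): a world point X has camera coordinates R X + t. Camera axes: x right, y down, z forward; pixel columns grow to the right and rows downward; lengths in m; the calibration is good to about 2 mm. A picture is of the moment at which its call begins: read the wrist's pose just before it. calibration takes no time and is no camera call; for the wrist camera it gives the pose at the moment of the call.
- env.finish_job(): hands the job in, once; it reports no verdict.
Trained networks look in the newest picture that a camera, given by its name, has taken for a name from the list of things; names that differ only in an ending like _2 or _b are one class to them, and where a whole thing is asked for, a point or a joint stands for the part that bears it (a point fixed in the world has none). Each returns a list of dicts, best first, with "score" (0 to 1); they miss things now and then, are a little off and sometimes report something else, mostly with a low value. They report only what shows in the picture. A call takes as long as a camera call. They do not tell look-alikes from the thing itself.
- env.look_for(label, camera): "box" ([left, top, width, height] in pixels, round what is visible of it).
- env.masks_of(label, camera): "region" (400x640 bool, what is visible of it) and "box" ([left, top, width, height] in pixels, round what is visible of it).
The state is a dict: "time": time; "q": joint angles; "qd": joint speeds; "joint_efforts": joint torques, N m; "position": TCP position; "tcp_rot": TCP orientation; "ft_force": force on the tool from outside, world axes, zero at the start; "ft_torque": the same for the moment, N m; "finger_gap": finger opening in m.
Only numpy, scipy, OpenCV 4.12 (cv2) and the standard library are available. Lean on these libraries where they do the work, as an engineer would, in place of code of your own. Each camera call takes 0.05 s, during which the arm holds its last target. There are 200 camera calls.

TASK

Swing the amber shield away from over the yellow model, about a quarter turn to either side, and leave it there. Then take the curing pen from its charger and hold its nose over the centre of the white crown, square to the crown's top face and about 15 mm off it, steady for a good two seconds, without the pen touching the model or the model being shifted. Stand the pen back in the charger cup, nose down and fully home before letting go, and leave the other things on the bench where they are.

Things in the scene. Friction and masses are not known exactly. Their poses are not given: they have to be found in the camera images.
- stand: Model stand, fixed to the bench: aluminium plate 160 x 120 x 12 mm with a tilting table between two cheeks, and behind it a thin upright post carrying the amber shield. Origin on the bench, straight below the table's tilt axis; -x is the front of the cast, z up. The plate runs from x = -60 to +100 mm and y = -60 to +60 mm in this frame; the post is at x = +85 mm, y = 0.
- model: Tilting table (80 x 84 x 8 mm) with the yellow dental cast on it: block 56 x 62 x 18 mm with a horseshoe of teeth, one of them a white crown. Origin on the tilt axis, in the middle of the table's thickness, 40 mm above the bench; z square to the table, tilted 0.1 to 0.5 rad from vertical towards the stand's -x (stiff). The crown's top centre is at x = -8.6, y = +17.6, z = +32 mm.
- crown (a point): Centre of the top face of the white crown, the one white tooth (12 x 12 mm, 3 mm higher than the yellow teeth beside it) on the yellow cast; z is the outward normal of that face, along which the pen is aimed; x and y as the table's.
- shield (a joint): Swing of the amber shield about its upright post, rad: 0 covers the model (plate pointing to the stand's -x), positive is counter-clockwise seen from above; stops at -1.75 and +1.75, starts within 0.25 of 0; stays where it is left, moves at under 1 N at the knob.
- shield_knob (a point): Middle of the upright black push knob (16 mm diameter, 28 mm tall) near the free end of the amber shield, 135 mm from the post's axis, 136 mm above the bench. The shield is a clear amber plate 115 x 80 mm, 4 mm thick, its underside 118 mm above the bench, reaching from 35 to 150 mm from the post's axis.
- shield_hinge (a point): Point on the upright axis of the shield's post, at the height of the shield's underside (118 mm above the bench).
- charger: Charger, fixed to the bench: grey round foot 84 mm diameter, 14 mm high, with a white upright cup on it, bore 27 mm diameter, flaring to 44 mm at its mouth; top of the mouth 76 mm above the bench. Origin at the centre of the underside, z up.
- dock (a point): Centre of the cup's inner floor, 18 mm above the bench, where the pen's nose rests.
- pen: Cordless curing pen, a round white rod 24 mm in diameter and 150 mm long with a blue band 68 to 80 mm from the nose; the nose end tapers over its last 24 mm to a 12 mm blue lens. About 110 g. Origin at the centre of the lens (nose end), z along the pen from nose to tail. It starts standing nose down in the charger, its tail 168 mm above the bench.
- cast: Bystander: spare yellow dental cast with no white crown, 56 x 62 x 25 mm, origin at its underside.
- dropper: Bystander: white bottle with orange cap, 38 mm diameter, 105 mm high, origin at its underside.
- jar: Bystander: amber jar with black lid, 56 mm diameter, 60 mm high, origin at its underside.
- spatula: Bystander: spatula with black handle, 160 mm long, lying on the bench.
- brush: Bystander: brush with wooden handle, 170 mm long, lying on the bench.
- dish: Bystander: white mixing bowl, 70 mm diameter, 28 mm high, origin at its underside.
There are look-alikes about, which are no part of the job. What is shaped like the charger but red is not meant.

How it is judged:
By the outcome, as a careful person would: the job done as asked, in the order asked, and still so for the second after the job is handed in, with the robot touching nothing.
It also fails if it takes over 67 s, if anything falls off the work surface, if the arm or the gripper's body presses on something with over 40 N, if the wrist force passes 120 N, or if a joint passes its speed limit or range.

## Working session

There is one attempt and no reset: what is moved stays moved. The work goes in short steps, Python scripts to look and compute and a shell command to move; the robot and the scene stay as the last step left them, time stands still between calls to the robot, and variables do not carry over. Pictures are saved under pics/ and viewed, about 8 in all and at most 12, crops included, and the job is handed in when it is done.

```bash
ls; mkdir -p pics; python3 - <<'E'
from workcell import env
import cv2,numpy as np
s=env.sense();print(s['time'],s['position'],np.round(s['tcp_rot'],3).tolist(),s['finger_gap'])
for n in('side','top'):
    cv2.imwrite(f'pics/{n}0.png',env.capture(n))
    c=env.calibration(n);R=np.array(c['R']);print(n,c['fx'],c['cx'],c['cy'],'cam at',-R.T@c['t'],'fwd',R[2])
    for l in['stand','model','crown','shield','shield_knob','charger','pen','cast','dropper','jar','dish','spatula','brush']:
        print(l,[(np.round(d['box']).astype(int).tolist(),round(d['score'],2)) for d in env.look_for(l,n)])
E
```

```text
pics
0.0 [0.14152106 0.60799672 0.24915452] [[-0.001, 0.227, 0.974], [-0.002, 0.974, -0.227], [-1.0, -0.002, -0.0]] 0.08528584967748747
side 389.50292957715766 329.4923292826817 202.9646024032574 cam at [ 0.16167178 -0.80345601  0.70333247] fwd [ 0.39287358  0.72207446 -0.56943729]
stand [([252, 152, 59, 64], 0.77)]
model [([260, 174, 31, 26], 0.68)]
crown [([259, 174, 35, 24], 0.62), ([314, 224, 14, 38], 0.4)]
shield [([251, 151, 47, 26], 0.76), ([254, 152, 59, 60], 0.54)]
shield_knob [([254, 153, 42, 27], 0.66)]
charger [([305, 249, 32, 38], 0.63), ([369, 254, 36, 45], 0.62)]
pen [([316, 220, 10, 40], 0.77)]
cast [([350, 205, 22, 13], 0.63)]
dropper [([378, 193, 14, 31], 0.58)]
jar [([343, 176, 21, 24], 0.71), ([251, 151, 60, 62], 0.17)]
dish [([370, 346, 39, 34], 0.68)]
spatula [([277, 214, 59, 28], 0.97), ([251, 149, 47, 28], 0.71)]
brush [([215, 155, 35, 23], 0.5), ([251, 150, 47, 30], 0.41)]
top 381.4037903498832 314.036818044687 200.2199196477509 cam at [ 0.49317508 -0.03001206  1.16570961] fwd [ 0.07639248  0.02087972 -0.99685918]
stand [([221, 188, 52, 63], 0.63)]
model [([360, 220, 27, 28], 0.64), ([254, 212, 7, 20], 0.54)]
crown []
shield [([222, 193, 41, 58], 0.57)]
shield_knob [([219, 197, 46, 56], 0.88)]
charger [([395, 177, 28, 32], 0.8), ([361, 224, 26, 26], 0.69)]
pen [([375, 230, 12, 10], 0.5)]
cast [([302, 149, 22, 24], 0.82)]
dropper [([332, 137, 14, 21], 0.6), ([274, 144, 17, 19], 0.55)]
jar [([272, 144, 18, 20], 0.6)]
dish [([461, 225, 23, 21], 0.91)]
spatula [([297, 197, 29, 55], 0.76)]
brush [([143, 239, 55, 26], 0.92)]
```

```bash
python3 - <<'E'
import cv2,numpy as np
s=cv2.imread('pics/side0.png')[130:310,200:420];t=cv2.imread('pics/top0.png')[120:280,130:500]
cv2.imwrite('pics/a.png',cv2.resize(s,None,fx=3.3,fy=3.3,interpolation=2))
cv2.imwrite('pics/b.png',cv2.resize(t,None,fx=2.15,fy=2.15,interpolation=2))
E
```

```text
(no output)
```

View pics/a.png

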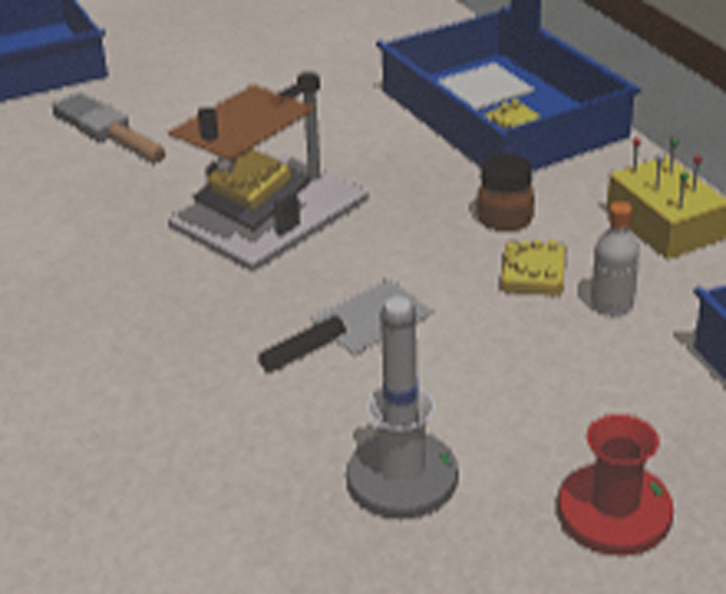

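View pics/b.png

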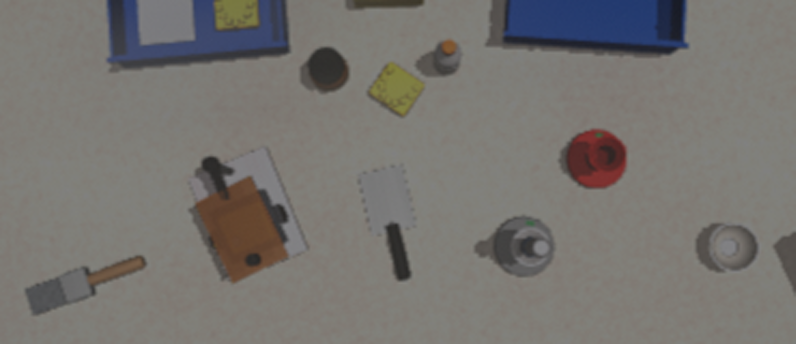

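The charger with the pen is at side (321,270) / top (374,234): grey foot, white cup, pen standing in it. The look-alike is the red one at side (387,275) / top (406,193), which is not meant. The enlarged crops confirm this. The stand is at top (247,222), its knob at top (248,240) / side (263,168).

```bash
cat > h.py <<'E'
from workcell import env
import cv2,numpy as np
def cam(n):
    c=env.calibration(n);return np.array([[c['fx'],0,c['cx']],[0,c['fy'],c['cy']],[0,0,1]]),np.array(c['R']),np.array(c['t'])
def ray(c,p):
    K,R,t=c;d=R.T@np.linalg.inv(K)@np.r_[p,1];return -R.T@t,d/np.linalg.norm(d)
def tri(obs):
    A=0;b=0
    for c,p in obs:
        o,d=ray(c,p);M=np.eye(3)-np.outer(d,d);A=A+M;b=b+M@o
    X=np.linalg.solve(A,b);return X,[round(float(np.linalg.norm(np.cross(X-ray(c,p)[0],ray(c,p)[1])))*1e3,1) for c,p in obs]
def atz(c,p,z):
    o,d=ray(c,p);return o+d*(z-o[2])/d[2]
def proj(c,X):
    K,R,t=c;v=K@(R@np.asarray(X)+t);return v[:2]/v[2]
E
python3 - <<'E'
from h import *
S,T=cam('side'),cam('top')
s=lambda x,y:(200+x/3.3,130+y/3.3)
t=lambda x,y:(130+x/2.15,120+y/2.15)
for n,a,b in[('knobmid',s(208,124),t(252,260)),('hingetop',s(309,79),t(211,163)),('pentail',s(398,300),t(540,246))]:
    print(n,*tri([(S,a),(T,b)]))
print('knob top z.150',atz(T,t(253,259),.15),'hinge .12',atz(T,t(211,163),.14),'tail',atz(T,t(540,246),.168), 'foot',atz(T,t(524,246),.014),atz(S,s(403,475),.014))
print('plate corners',[atz(T,t(*p),.012)[:2].round(3).tolist() for p in[(265,148),(307,247)]],[atz(S,s(*p),.012)[:2].round(3).tolist() for p in[(172,222),(252,262),(367,196)]])
for n,p,z in[('brush',(145,262),0),('spat',(388,165),0),('spat2',(403,277),0),('jar',(328,70),.06),('cast',(397,90),.025),('dropper',(448,47),.1),('red',(597,158),.014),('dish',(730,246),.02)]: print(n,atz(T,t(*p),z)[:2].round(3))
E
```

```text
knobmid [0.46896618 0.17393251 0.13615126] [2.0, 2.0]
hingetop [0.59278167 0.22760478 0.12482433] [1.1, 1.1]
pentail [ 0.47643596 -0.18080099  0.1713002 ] [0.7, 0.7]
knob top z.150 [0.46864069 0.17065839 0.15      ] hinge .12 [0.59034831 0.2242691  0.14      ] tail [ 0.47571261 -0.18098729  0.168     ] foot [ 0.47359871 -0.18207189  0.014     ] [ 0.47344792 -0.18909474  0.014     ]
plate corners [[0.622, 0.179], [0.48, 0.122]] [[0.439, 0.223], [0.481, 0.123], [0.624, 0.171]]
brush [0.465 0.355]
spat [0.594 0.005]
spat2 [ 0.434 -0.012]
jar [0.721 0.082]
cast [ 0.697 -0.011]
dropper [ 0.739 -0.081]
red [ 0.594 -0.289]
dish [ 0.466 -0.464]
```

```bash
python3 -m pendant '{"xyz":[[0,0,0],[0,-0.035,0.042],[0,-0.035,0.042],[0,-0.035,0.042],[0,-0.035,0.042],[0,-0.035,0.042],[0,-0.035,0.042],[0,-0.035,0.042],[0,-0.035,0.042],[0,-0.035,0.042],[0,-0.034,0.04],[0,0,0]],"yaw":[0,0,0,0,0,0,0,0,0,0,0,-0.16]}' 0.5
python3 -m pendant '{"xyz":[[0,0,0],[0,0,0],[0,0,0],[0,0,0]],"yaw":[-0.16,-0.16,-0.16,0]}'
python3 - <<'E'
from h import *
s=env.sense();print(s['position'],np.round(s['tcp_rot'],3).tolist(),s['q'],s['finger_gap'])
W=cam('wrist');im=env.capture('wrist');cv2.imwrite('pics/w1.png',im);print('cam',-W[1].T@W[2],W[1][2],W[0][0,0])
for l in['shield_knob','shield','stand','crown','model']:print(l,[(np.round(d['box']).astype(int).tolist(),round(d['score'],2)) for d in env.look_for(l,'wrist')])
E
```

```text
time: 2.9
position: [0.472, 0.1713, 0.2505]
tcp_rot: [[0.001, 0.07, 0.998], [-0.0, 0.998, -0.07], [-1.0, -0.0, 0.001]]
ft_force: [-0.5, 0.0, 0.3]
finger_gap: 0.0427
time: 3.4
position: [0.4697, 0.174, 0.2504]
tcp_rot: [[0.0, -0.398, 0.917], [0.0, 0.917, 0.398], [-1.0, -0.0, 0.0]]
ft_force: [0.3, -0.4, 0.6]
finger_gap: 0.0428
[0.4697247  0.17397538 0.25040322] [[0.0, -0.398, 0.917], [0.0, 0.917, 0.398], [-1.0, -0.0, 0.0]] [ 1.29251009e+01  3.20340853e+00 -1.65714439e+01  7.02159809e+01
  1.57496689e-04 -1.05263836e+01] 0.042831536488637356
cam [0.39431761 0.14063388 0.37367024] [ 0.28908334  0.12538867 -0.94905664] 277.8417118743002
shield_knob [([283, 183, 83, 142], 0.73)]
shield [([285, 181, 81, 143], 0.7), ([282, 162, 92, 162], 0.2)]
stand [([283, 162, 91, 162], 0.66)]
crown []
model []
```

View pics/w1.png

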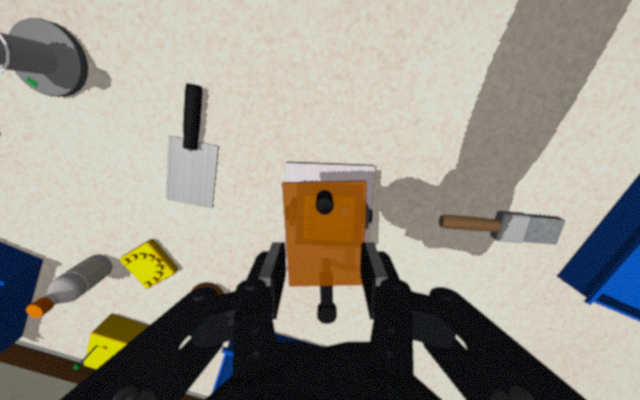

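The wrist view shows the knob's top at about (324,197), with the post at (326,312) and the shield centred between the fingers. I'll triangulate the knob and the hinge against the other views.

```bash
python3 - <<'E'
from h import *
W,T,S=cam('wrist'),cam('top'),cam('side')
s=lambda x,y:(200+x/3.3,130+y/3.3)
t=lambda x,y:(130+x/2.15,120+y/2.15)
k=tri([(W,(324,197)),(T,t(253,259)),(S,s(208,112))]);h=tri([(W,(326,312)),(T,t(211,163)),(S,s(309,77))]);print(k,h)
print(atz(W,(324,197),.15),atz(W,(326,312),.14))
d=h[0]-k[0];print(np.hypot(*d[:2]),np.degrees(np.arctan2(d[1],d[0])))
for p in[(286,162),(376,165)]:print(atz(W,p,.012))
E
```

```text
(array([0.46705483, 0.17083908, 0.14774318]), [6.0, 1.6, 4.5]) (array([0.59194868, 0.2288413 , 0.12410001]), [3.2, 0.6, 3.3])
[0.46015425 0.17044863 0.15      ] [0.57565681 0.2232167  0.14      ]
0.13770523447054236 24.91072863109089
[0.47643859 0.12377082 0.012     ]
[0.43282918 0.23392765 0.012     ]
```

```bash
python3 -m pendant '{"xyz":[[0.05,0,-0.002],[0.048,0,0],[0,0,0]],"yaw":[0,0,0]}'
python3 -m pendant '{"xyz":[[0,-0.0228,0.0019],[0,-0.0228,0.0019],[0,-0.0228,0.0019],[0,-0.0228,0.0019],[0,-0.0228,0.0019],[0,-0.0228,0.0019],[0,-0.0228,0.0019],[0,-0.0228,0.0019],[0,-0.0228,0.0019],[0,-0.0228,0.0019],[0,0,0],[0,0.008,0]],"yaw":[-0.17,-0.17,-0.17,-0.17,-0.17,-0.17,-0.17,-0.17,-0.17,-0.17,0,0]}'
python3 -m pendant '{"xyz":[[-0.05,0,0],[-0.06,0,0],[0,0,0]],"yaw":[0,0,0]}'
python3 - <<'E'
from h import *
s=env.sense();print(s['q'])
a=env.capture('side');b=env.capture('top');cv2.imwrite('pics/s2.png',a);cv2.imwrite('pics/t2.png',b)
for n in('side','top'):
  for l in['shield_knob','crown','model']:print(n,l,[(np.round(d['box']).astype(int).tolist(),round(d['score'],2)) for d in env.look_for(l,n)])
A=cv2.resize(a[145:225,240:330],None,fx=6.6,fy=6.6,interpolation=2);B=cv2.resize(b[170:260,210:300],None,fx=4,fy=4,interpolation=2)
C=np.zeros((528,594+0,3),'u1');C[:A.shape[0],:A.shape[1]]=A
cv2.imwrite('pics/c2.png',cv2.resize(np.hstack([A,cv2.resize(b[180:240,225:255],(264,528),interpolation=2)]),None,fx=.93,fy=.93))
E
```

```text
time: 4.08
position: [0.464, 0.1723, 0.1487]
tcp_rot: [[-0.009, -0.399, 0.917], [-0.002, 0.917, 0.399], [-1.0, 0.002, -0.009]]
ft_force: [-0.8, -0.4, -0.5]
finger_gap: 0.0425
time: 5.58
position: [0.654, 0.107, 0.1537]
tcp_rot: [[0.001, -0.858, -0.513], [-0.0, -0.513, 0.858], [-1.0, -0.001, -0.001]]
ft_force: [0.1, 0.1, 0.0]
finger_gap: 0.0428
time: 5.95
position: [0.6561, 0.1067, 0.2701]
tcp_rot: [[0.012, -0.859, -0.513], [0.001, -0.513, 0.859], [-1.0, -0.011, -0.006]]
ft_force: [-0.1, -0.8, -0.2]
finger_gap: 0.0428
[ 3.67336102e+00  1.89335134e+01  5.03173760e+00  7.54060704e+01
 -1.29711287e-02 -1.17169600e+02]
side shield_knob [([289, 152, 50, 22], 0.96)]
side crown [([260, 174, 33, 26], 0.81)]
side model [([256, 174, 36, 29], 0.82)]
top shield_knob [([258, 178, 26, 18], 0.54)]
top crown []
top model []
```

View pics/c2.png

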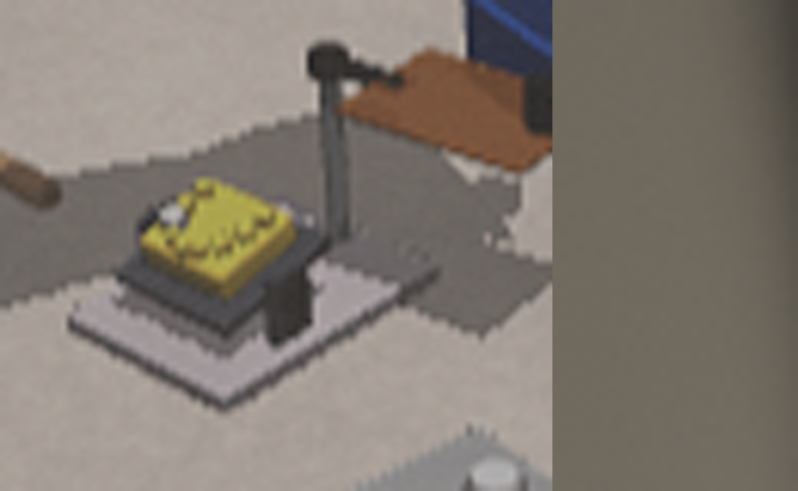

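The shield is now turned about 90° clear of the cast. The white crown shows at side (268,180). Next I move aside for an oblique wrist view to measure the tilt.

```bash
python3 -m pendant '{"xyz":[[0.025,0.019,-0.051],[0.025,0.019,-0.051],[0,0,0],[0,0,0],[0,0,0],[0,0,0],[0,0,0],[0,0,0],[0,0,0],[0,0,0],[0,0,0],[0,0,0]],"yaw":[0,0,0.17,0.18,0.18,0.18,0.18,0.18,0.18,0.18,0.18,0.18]}'
python3 -m pendant '{"xyz":[[0,0,0],[0,0,0]],"yaw":[0.125,0]}' 0.6
python3 - <<'E'
from h import *
s=env.sense();print(s['position'],np.round(s['tcp_rot'],3).tolist(),s['q'])
W=cam('wrist');im=env.capture('wrist');cv2.imwrite('pics/w2.png',im);np.savez('w2.npz',K=W[0],R=W[1],t=W[2])
b=env.capture('top');cv2.imwrite('pics/t2.png',b)
for l in['crown','model','stand','charger','pen']:print(l,[(np.round(d['box']).astype(int).tolist(),round(d['score'],2)) for d in env.look_for(l,'wrist')])
p=proj(W,[.51,.2,.05]);print(p)
x,y=int(p[0]),int(p[1]);x=min(max(x,65),575);y=min(max(y,60),340)
cv2.imwrite('pics/c3.png',cv2.resize(im[y-60:y+60,x-65:x+65],(780,720))[:600] if 0 else cv2.resize(im[y-60:y+60,x-65:x+65],(650,600),interpolation=2));print(x-65,y-60)
E
```

```text
time: 7.85
position: [0.6731, 0.0001, 0.2112]
tcp_rot: [[-0.002, -0.31, 0.951], [0.0, 0.951, 0.31], [-1.0, 0.001, -0.002]]
ft_force: [0.6, -0.1, -1.0]
finger_gap: 0.0429
time: 8.1
position: [0.6732, 0.0001, 0.2114]
tcp_rot: [[-0.002, -0.196, 0.981], [0.0, 0.981, 0.196], [-1.0, 0.0, -0.002]]
ft_force: [0.1, 0.1, 0.4]
finger_gap: 0.0512
[6.73185210e-01 9.50506597e-05 2.11363261e-01] [[-0.002, -0.196, 0.981], [0.0, 0.981, 0.196], [-1.0, 0.0, -0.002]] [-5.48877120e+00  2.19299138e+01  2.12677388e+00  7.02912358e+01
 -3.10820101e-03 -1.68105973e+01]
crown [([510, 14, 108, 104], 0.92)]
model [([512, 16, 110, 102], 0.61), ([433, 133, 206, 125], 0.45)]
stand [([431, 0, 208, 259], 0.77)]
charger [([0, 11, 115, 84], 0.82), ([213, 205, 55, 60], 0.66), ([511, 16, 110, 103], 0.38)]
pen [([507, 16, 112, 103], 0.34)]
[568.82047222  63.73748747]
503 3
```

View pics/c3.png

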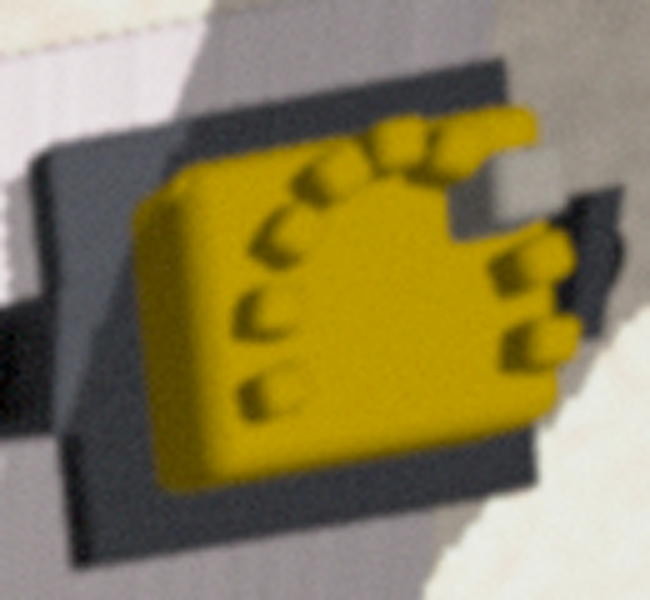

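The oblique wrist view shows the crown's top at about (610,40), with the table corners clear around it. I'll fit the stand pose and tilt from this view and the side view.

```bash
cat > fit.py <<'E'
from h import *
from scipy.optimize import least_squares
d=np.load('w2.npz');W=(d['K'],d['R'],d['t']);S,T=cam('side'),cam('top')
w=lambda x,y:(503+x/5,3+y/5)
c=lambda x,y:(240+x/6.138,145+y/6.138)
M={'W':[((-40,-42,4),w(47,150)),((-40,42,4),w(500,60)),((40,42,4),w(535,485)),((40,-42,4),w(85,563)),((-8.6,17.6,32),w(533,186)),
 ((-28,-31,22),w(185,165)),((28,-31,22),w(212,490)),((28,31,22),w(553,412))],
 'S':[((-8.6,17.6,32),c(172,212)),((-40,42,4),c(118,270)),((-40,-42,4),c(228,322)),((40,-42,4),c(325,236))]}
P={'S':[((-60,60,12),c(70,320)),((-60,-60,12),c(222,403)),((100,-60,12),c(437,268))],'W':[]}
C={'W':W,'S':S}
def pose(p):
    x,y,a,t=p[:4];Rz=np.array([[np.cos(a),-np.sin(a),0],[np.sin(a),np.cos(a),0],[0,0,1]])
    Ry=np.array([[np.cos(t),0,-np.sin(t)],[0,1,0],[np.sin(t),0,np.cos(t)]])
    return Rz,Rz@Ry,np.array([x,y,0])
def res(p):
    Rz,Rm,o=pose(p);r=[]
    for i,k in enumerate('WS'):
        K,R,t=C[k];cc=(K,R,t+p[4+3*i:7+3*i])
        for m,u in M[k]: r+=list(proj(cc,o+[0,0,.04]+Rm@np.array(m)/1e3)-u)
        for m,u in P[k]: r+=list(proj(cc,o+Rz@np.array(m)/1e3)-u)
    return np.r_[r,p[4:]/.003]
if __name__=='__main__':
    s=least_squares(res,[.515,.2,.38,.3]+[0]*6);p=s.x
    print(p.round(4));print(res(p).round(1))
    sd=np.sqrt(np.diag(np.linalg.inv(s.jac.T@s.jac)))[:4];print('sd',sd.round(4))
    Rz,Rm,o=pose(p);n=Rm[:,2];cr=o+[0,0,.04]+Rm@np.array([-8.6,17.6,32])/1e3
    print('stand yaw deg',np.degrees(p[2]),'tilt',np.degrees(p[3]),'crown',cr,'n',n,'post',o+Rz@[.085,0,0])
E
python3 fit.py
```

```text
[ 0.5135  0.2006  0.3861  0.1937  0.0012 -0.0019  0.0027  0.0016  0.0016
  0.0007]
[ 0.   0.1  1.  -1.  -0.8  0.9  0.7  2.1 -1.3  1.3 -0.7 -0.9 -0.6 -2.
  1.7 -0.1  0.2 -0.  -1.2  0.3 -0.5  1.   1.   0.2 -1.  -0.7  0.7 -0.7
  0.2 -0.8  0.4 -0.6  0.9  0.5  0.5  0.2]
sd [0.0023 0.0028 0.0077 0.0125]
stand yaw deg 22.1200991150968 tilt 11.09792231041428 crown [0.49338063 0.21137656 0.06974621] n [-0.17831873 -0.07248061  0.98129964] post [0.59227583 0.23257581 0.        ]
```

```bash
python3 -m pendant '{"xyz":[[-0.025,0,0],[-0.025,-0.028,-0.046],[0,-0.028,-0.046],[0,-0.028,-0.046],[0,-0.028,-0.046],[0,-0.028,-0.046],[0,0,0],[0,0,0],[0,0,0]],"yaw":[0,0,0,0,0,0,-0.094,-0.094,0]}'
python3 - <<'E'
from h import *
s=env.sense();print(s['position'],np.round(s['tcp_rot'],3).tolist(),s['q'][5])
W=cam('wrist');im=env.capture('wrist');cv2.imwrite('pics/w3.png',im);np.savez('w3.npz',K=W[0],R=W[1],t=W[2])
for l in['charger','pen']:print(l,[(np.round(d['box']).astype(int).tolist(),round(d['score'],2)) for d in env.look_for(l,'wrist')])
p=proj(W,[.475,-.182,.1]);print(p,proj(W,[.4755,-.181,.168]))
cv2.imwrite('pics/c4.png',cv2.resize(im[100:300,200:440],None,fx=3,fy=3,interpolation=2))
E
```

```text
time: 9.57
position: [0.4752, -0.1823, 0.2625]
tcp_rot: [[0.0, -0.374, 0.928], [-0.0, 0.928, 0.374], [-1.0, -0.0, 0.0]]
ft_force: [0.3, 0.1, -0.2]
finger_gap: 0.0514
[ 0.47519077 -0.18229708  0.26253269] [[0.0, -0.374, 0.928], [-0.0, 0.928, 0.374], [-1.0, -0.0, 0.0]] -50.212532541052575
charger [([186, 191, 71, 65], 0.95), ([291, 136, 63, 63], 0.82), ([400, 186, 53, 99], 0.71)]
pen [([311, 169, 31, 52], 0.84), ([469, 366, 130, 34], 0.62)]
[323.67097246 188.05160211] [324.78820429 211.49373507]
```

View pics/c4.png

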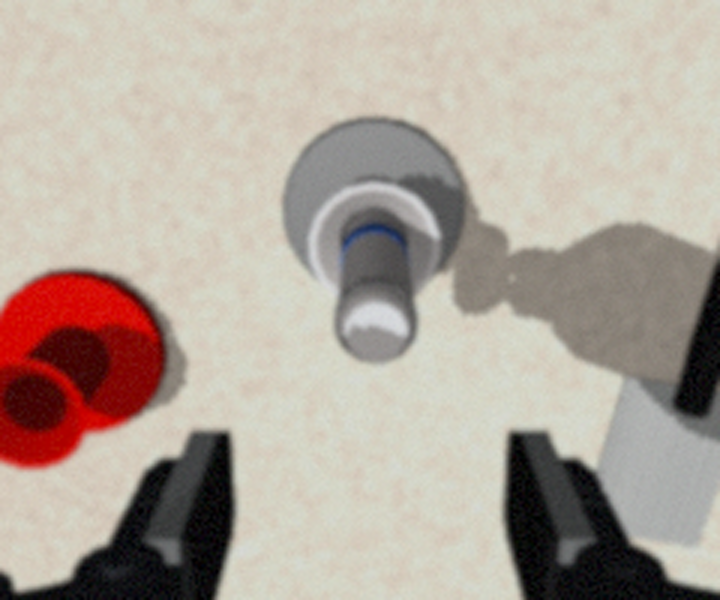

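The wrist view shows the pen's tail at (325,208), the cup mouth at (325,182), and the red look-alike clear at (222,222).

```bash
python3 - <<'E'
from h import *
W,T,S=cam('wrist'),cam('top'),cam('side')
for p,z in[((325.3,208.3),.168),((325,181.7),.076),((325,168.3),.014)]:print(atz(W,p,z))
print(tri([(W,(325.3,208.3)),(T,(381.2,234.4)),(S,(320.6,221.5))]))
E
```

```text
[ 0.47284073 -0.18138784  0.168     ]
[ 0.47389856 -0.18046357  0.076     ]
[ 0.47143647 -0.18095014  0.014     ]
(array([ 0.47515479, -0.18124308,  0.16902335]), [2.5, 0.7, 2.0])
```

```bash
python3 -m pendant '{"xyz":[[0.045,0.001,0],[0.045,0,0],[0.0425,0,0],[0,0,0]],"yaw":[0,0,0,0]}'
python3 -m pendant '{"xyz":[[0,0,0],[0,0,0],[0,0,0],[0,0,0],[0,0,0],[0,0,0],[0,0,0]],"yaw":[0,0,0,0,0,0,0]}' 0
python3 -m pendant '{"xyz":[[-0.02,0,0],[-0.025,0,0],[0,0,0]],"yaw":[0,0,0]}'
cat > tip.py <<'E'
from h import *
import sys
W=cam('wrist');im=env.capture('wrist');n=sys.argv[1];cv2.imwrite(f'pics/{n}.png',im);s=env.sense()
P=np.array(s['position']);R=np.array(s['tcp_rot']);r=env.masks_of('pen','wrist')
np.savez(n+'.npz',K=W[0],R=W[1],t=W[2],P=P,Rt=R)
print([(np.round(d['box']).tolist(),round(d['score'],2)) for d in r])
# predicted tail centre / band centre pixels for leans (deg, tail towards -tool z); TCP g mm above nose
for g in(.112,):
  for a in(0,5,11,16):
    a_=np.radians(a);ax=-R[:,0]*np.cos(a_)-R[:,2]*np.sin(a_)
    print(a,*[proj(W,P+ax*(l-g)).round(1) for l in(.150,.074,0)])
cv2.imwrite(f'pics/{n}c.png',cv2.resize(im[130:330,200:440],None,fx=3,fy=3,interpolation=2))
E
python3 tip.py w4
```

```text
time: 10.22
position: [0.4719, -0.1793, 0.1265]
tcp_rot: [[-0.008, -0.375, 0.927], [0.004, 0.927, 0.375], [-1.0, 0.007, -0.005]]
ft_force: [-0.2, 0.3, -0.5]
finger_gap: 0.0511
time: 11.1
position: [0.4765, -0.1817, 0.1321]
tcp_rot: [[0.004, -0.375, 0.927], [-0.001, 0.927, 0.375], [-1.0, -0.002, 0.003]]
ft_force: [-0.8, 1.8, 6.5]
finger_gap: 0.0229
time: 11.48
position: [0.4769, -0.1824, 0.1773]
tcp_rot: [[0.005, -0.375, 0.927], [-0.003, 0.927, 0.375], [-1.0, -0.005, 0.004]]
ft_force: [0.1, -0.5, -0.6]
finger_gap: 0.0231
[([297.0, 196.0, 56.0, 148.0], 0.93)]
0 [326.4 328.3] [325.2 239.6] [324.7 202.2]
5 [326.5 321.2] [325.2 244.2] [324.7 212.5]
11 [326.5 311.8] [325.2 250. ] [324.7 225. ]
16 [326.5 303.4] [325.2 255. ] [324.6 235.4]
```

View pics/w4c.png

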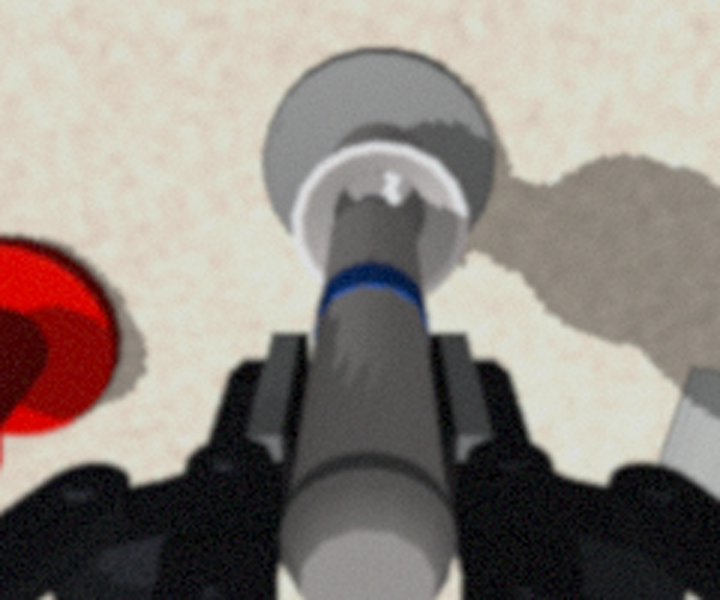

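```bash
python3 -m pendant '{"xyz":[[0,0,-0.008],[0,0,-0.006],[0,0,-0.005],[0,0,-0.005],[0,0,0]],"yaw":[0,0,0,0,0]}'
python3 -m pendant '{"xyz":[[0,0,-0.004],[0,0,-0.004],[0,0,0]],"yaw":[0,0,0]}'
python3 tip.py w5
```

```text
time: 12.2
position: [0.454, -0.1893, 0.1745]
tcp_rot: [[0.005, -0.375, 0.927], [0.004, 0.927, 0.375], [-1.0, 0.002, 0.006]]
ft_force: [5.3, 3.8, -1.5]
finger_gap: 0.0226
time: 12.58
position: [0.4467, -0.1925, 0.1747]
tcp_rot: [[0.005, -0.375, 0.927], [0.003, 0.927, 0.375], [-1.0, 0.001, 0.006]]
ft_force: [5.4, 2.2, -1.2]
finger_gap: 0.0222
[([294.0, 221.0, 60.0, 114.0], 0.66)]
0 [324.3 332.7] [323.6 241.7] [323.4 203.8]
5 [324.3 325.4] [323.6 246.4] [323.4 214.1]
11 [324.3 316. ] [323.6 252.3] [323.4 226.6]
16 [324.3 307.5] [323.6 257.3] [323.4 237.1]
```

```bash
python3 -m pendant '{"xyz":[[0,0,-0.003],[0,0,-0.003],[0,0,0]],"yaw":[0,0,0]}'
python3 -m pendant '{"xyz":[[-0.03,0,0.01],[-0.05,0,0.01],[0,0,0]],"yaw":[0,0,0]}'
python3 tip.py w6
cat > band.py <<'E'
from h import *
import sys
for n in sys.argv[1:]:
    im=cv2.imread(f'pics/{n}.png').astype(int);d=np.load(n+'.npz');W=(d['K'],d['R'],d['t']);P,R=d['P'],d['Rt']
    B,G,Rr=im[...,0],im[...,1],im[...,2];m=(B-Rr>40)&(B-G>25);m[:,:290]=0;m[:,360:]=0;m[:190]=0;m[300:]=0
    ys,xs=np.nonzero(m);c=abs(xs-np.median(xs))<4;yb=ys[c];print(n,'band px',len(xs),'mid column rows',yb.min(),yb.max(),'x',np.median(xs))
    # camera-facing surface of the band at mid column: radius 12 toward -tool z
    for a in range(-3,20,2):
        a_=np.radians(a);ax=-R[:,0]*np.cos(a_)-R[:,2]*np.sin(a_);rd=R[:,0]*np.sin(a_)-R[:,2]*np.cos(a_)
        print(a,*[proj(W,P+ax*(l-.114)+rd*.012)[1].round(1) for l in(.068,.080)],end=' | ')
    print()
E
python3 band.py w4 w5 w6
```

```text
time: 13.05
position: [0.4413, -0.1949, 0.1748]
tcp_rot: [[0.005, -0.375, 0.927], [0.003, 0.927, 0.375], [-1.0, 0.001, 0.005]]
ft_force: [4.3, 2.0, -0.4]
finger_gap: 0.0227
time: 13.42
position: [0.4604, -0.1894, 0.2583]
tcp_rot: [[0.006, -0.375, 0.927], [-0.004, 0.927, 0.375], [-1.0, -0.006, 0.004]]
ft_force: [1.0, 0.3, -1.1]
finger_gap: 0.0226
[([294.0, 223.0, 56.0, 108.0], 0.56)]
0 [327.3 325.6] [325.9 238.2] [325.3 201.3]
5 [327.4 318.5] [325.9 242.8] [325.3 211.5]
11 [327.4 309.2] [325.9 248.6] [325.3 223.9]
16 [327.4 300.9] [325.9 253.6] [325.2 234.4]
w4 band px 233 mid column rows 218 225 x 323.0
-3 214.7 222.9 | -1 216.7 224.3 | 1 218.7 225.8 | 3 220.8 227.3 | 5 222.8 228.9 | 7 224.9 230.4 | 9 227.1 232.1 | 11 229.2 233.7 | 13 231.4 235.4 | 15 233.6 237.1 | 17 235.8 238.8 | 19 238.1 240.5 | 
w5 band px 98 mid column rows 233 237 x 323.5
-3 216.7 225.0 | -1 218.7 226.5 | 1 220.7 227.9 | 3 222.8 229.5 | 5 224.8 231.0 | 7 227.0 232.6 | 9 229.1 234.2 | 11 231.3 235.9 | 13 233.4 237.6 | 15 235.7 239.3 | 17 237.9 241.0 | 19 240.2 242.7 | 
w6 band px 89 mid column rows 235 239 x 324.0
-3 213.5 221.5 | -1 215.4 222.9 | 1 217.4 224.4 | 3 219.5 225.9 | 5 221.5 227.5 | 7 223.6 229.1 | 9 225.8 230.7 | 11 227.9 232.3 | 13 230.1 234.0 | 15 232.3 235.7 | 17 234.5 237.4 | 19 236.8 239.1 |
```

View pics/w6c.png

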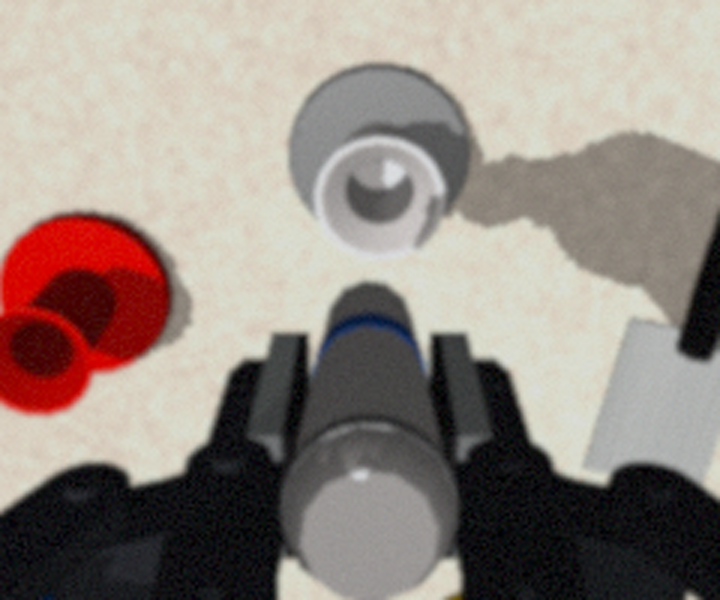

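```bash
cat > ang.py <<'E'
from h import *
from scipy.optimize import least_squares
import sys
s=env.sense();P=np.array(s['position']);R=np.array(s['tcp_rot']);W=cam('wrist')
def pts(a,g,ls,r=0,f=1):
    ax=-R[:,0]*np.cos(a)-R[:,2]*np.sin(a);rd=R[:,0]*np.sin(a)-R[:,2]*np.cos(a);return[P+ax*(l-g)+rd*r for l in ls]
tail,b1,b2=map(float,sys.argv[1:4])
def f(p):
    return [proj(W,pts(p[0],p[1],[.150])[0])[1]-tail]+[proj(W,q)[1]-b for q,b in zip(pts(p[0],p[1],[.068,.08],.012),(b1,b2))]
r=least_squares(f,[.2,.114]);print('wrist fit deg',np.degrees(r.x[0]),'g',r.x[1],r.fun.round(1))
for n in('side','top'):
    im=env.capture(n);cv2.imwrite(f'pics/{n}_ang.png',im);C=cam(n)
    for d in env.masks_of('pen',n)[:2]:
        ys,xs=np.nonzero(d['region']);v=cv2.fitLine(np.c_[xs,ys].astype('f4'),cv2.DIST_HUBER,0,.01,.01).ravel()
        print(n,round(d['score'],2),len(xs),'c',xs.mean().round(1),ys.mean().round(1),'ang',np.degrees(np.arctan2(abs(v[1]),v[0]*np.sign(v[1]))).round(1))
    for a in(0,4,8,11,14,18):
        q=np.array([proj(C,x) for x in pts(np.radians(a),.114,[0,.15])]);e=q[0]-q[1];print(a,q.mean(0).round(1),np.degrees(np.arctan2(abs(e[1]),e[0]*np.sign(e[1]))).round(1),end=' | ')
    print()
E
python3 ang.py 308.3 235.3 239.8
```

```text
wrist fit deg 14.77531780134314 g 0.11309537357072819 [ 0.   0.4 -0.4]
side 0.7 298 c 361.4 210.3 ang 152.2
side 0.67 387 c 316.4 206.6 ang 72.1
0 [313.5 207.7] 87.9 | 4 [314.3 207. ] 84.6 | 8 [315.  206.3] 81.0 | 11 [315.5 205.8] 78.1 | 14 [316.  205.2] 75.0 | 18 [316.7 204.4] 70.7 | 
top 0.42 72 c 381.0 234.6 ang 88.0
0 [387.6 242.1] 10.8 | 4 [387.3 241.2] 25.6 | 8 [386.9 240.4] 34.9 | 11 [386.6 239.7] 39.7 | 14 [386.3 239.1] 43.4 | 18 [386.  238.3] 47.0 |
```

The wrist fit gives a lean of 14.8° and the side mask about 16.5°, so I overshot the 11.1° I need. I'll push it back about 4° against the far wall of the cup.

```bash
python3 -m pendant '{"xyz":[[0.02,0,-0.012],[0.045,0,0],[0.018,0,0],[0,0,0.006],[0,0,0.005],[0,0,0]],"yaw":[0,0,0,0,0,0]}'
python3 -m pendant '{"xyz":[[0,0,0.004],[0,0,0.004],[0,0,0]],"yaw":[0,0,0]}'
python3 tip.py w7; python3 band.py w7
```

```text
time: 14.48
position: [0.4571, -0.1884, 0.1722]
tcp_rot: [[-0.001, -0.375, 0.927], [-0.001, 0.927, 0.375], [-1.0, -0.0, -0.002]]
ft_force: [-1.4, -0.2, -2.3]
finger_gap: 0.0225
time: 14.85
position: [0.463, -0.1859, 0.1722]
tcp_rot: [[-0.005, -0.374, 0.927], [-0.003, 0.927, 0.374], [-1.0, -0.001, -0.005]]
ft_force: [-5.8, -2.3, 1.9]
finger_gap: 0.0224
[([292.0, 219.0, 60.0, 117.0], 0.9), ([572.0, 316.0, 68.0, 73.0], 0.33)]
0 [324.3 332.6] [323.6 241.7] [323.4 203.8]
5 [324.3 325.4] [323.6 246.4] [323.4 214.1]
11 [324.3 315.9] [323.6 252.3] [323.4 226.6]
16 [324.3 307.5] [323.6 257.2] [323.4 237.1]
w7 band px 105 mid column rows 231 235 x 323.0
-3 216.7 225.0 | -1 218.7 226.4 | 1 220.7 227.9 | 3 222.7 229.4 | 5 224.8 231.0 | 7 226.9 232.6 | 9 229.1 234.2 | 11 231.2 235.9 | 13 233.4 237.5 | 15 235.7 239.2 | 17 237.9 241.0 | 19 240.2 242.7 |
```

```bash
python3 -m pendant '{"xyz":[[0,0,-0.01],[-0.05,0,0],[-0.05,0,0],[0,0,0]],"yaw":[0,0,0,0]}'
python3 tip.py w8; python3 band.py w8
```

```text
time: 15.45
position: [0.459, -0.1909, 0.2775]
tcp_rot: [[0.012, -0.375, 0.927], [-0.005, 0.927, 0.375], [-1.0, -0.009, 0.009]]
ft_force: [0.7, -0.4, -1.5]
finger_gap: 0.0227
[([296.0, 217.0, 56.0, 116.0], 0.73), ([541.0, 364.0, 45.0, 29.0], 0.66)]
0 [327.4 325.2] [326. 238.] [325.4 201.2]
5 [327.5 318. ] [326.  242.7] [325.4 211.4]
11 [327.5 308.7] [326.  248.4] [325.3 223.8]
16 [327.5 300.5] [326.  253.4] [325.3 234.2]
w8 band px 107 mid column rows 232 236 x 323.0
-3 213.3 221.4 | -1 215.3 222.8 | 1 217.3 224.3 | 3 219.3 225.8 | 5 221.4 227.3 | 7 223.5 228.9 | 9 225.6 230.5 | 11 227.8 232.2 | 13 229.9 233.8 | 15 232.1 235.5 | 17 234.4 237.2 | 19 236.6 239.0 |
```

View pics/w8c.png

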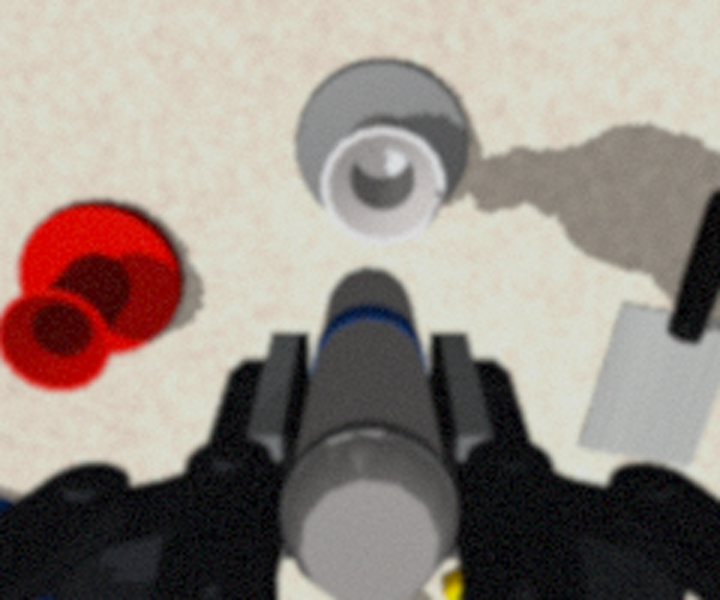

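The pen leans back towards the camera with its tail face centred at (323,311) and the band at rows 232 to 237. The fingers still hold it centred.

```bash
python3 -m pendant '{"xyz":[[0,0,0],[0,0,0],[0,0,0]],"yaw":[0,0,0]}'; python3 ang.py 310.7 231.9 236.8; python3 tip.py w9|head -1;python3 band.py w9
```

```text
time: 15.92
position: [0.455, -0.1888, 0.2708]
tcp_rot: [[-0.002, -0.375, 0.927], [0.001, 0.927, 0.375], [-1.0, 0.002, -0.001]]
ft_force: [0.2, 0.4, -1.7]
finger_gap: 0.0225
wrist fit deg 12.026276378928845 g 0.11463386184600712 [ 0.   0.3 -0.3]
side 0.97 496 c 314.8 201.3 ang 74.6
0 [312.4 201.8] 87.9 | 4 [313.2 201.1] 84.6 | 8 [313.9 200.4] 81.0 | 11 [314.4 199.9] 78.2 | 14 [314.9 199.3] 75.2 | 18 [315.6 198.5] 70.8 | 
top 0.65 76 c 383.2 236.3 ang 91.3
top 0.36 397 c 314.2 161.1 ang 0.9
0 [389.1 243.4] 11.5 | 4 [388.8 242.5] 25.7 | 8 [388.4 241.6] 34.8 | 11 [388.1 241. ] 39.5 | 14 [387.8 240.3] 43.2 | 18 [387.5 239.5] 46.8 | 
[([296.0, 220.0, 58.0, 114.0], 0.88)]
w9 band px 106 mid column rows 232 236 x 322.5
-3 216.9 225.2 | -1 218.9 226.6 | 1 220.9 228.1 | 3 222.9 229.6 | 5 225.0 231.2 | 7 227.1 232.8 | 9 229.3 234.4 | 11 231.4 236.0 | 13 233.6 237.7 | 15 235.8 239.4 | 17 238.1 241.2 | 19 240.3 242.9 |
```

```bash
python3 -m pendant '{"xyz":[[0,0.0446,0.0199],[0,0.0446,0.0199],[0,0.0446,0.0199],[0,0.0446,0.0199],[0,0.0446,0.0199],[0,0.0446,0.0199],[0,0.0446,0.0199],[0,0.0446,0.0199],[0.025,0,0],[0.02,0,0],[0,0,0],[0,0,0]],"yaw":[0,0,0,0,0,0,0,0,0,0,0,0]}'
python3 tip.py w10 | head -1; python3 - <<'E'
from h import *
s=env.sense();P=np.array(s['position']);R=np.array(s['tcp_rot']);print(P)
a=np.radians(12);nose=P+R[:,0]*.1146*np.cos(a)+R[:,2]*.1146*np.sin(a);cr=np.array([.4934,.2114,.0697]);n=np.array([-.178,-.0725,.981])
d=nose-cr;h=d@n;print('nose',nose,'height',h,'lateral tool y,z mm',(d-h*n)@R*1e3)
for k in('side','wrist'):
    C=cam(k);print(k,'nose',proj(C,nose),'crown',proj(C,cr))
im=env.capture('side');cv2.imwrite('pics/s10.png',im)
A=cv2.resize(im[130:210,230:310],(560,560),interpolation=2);cv2.imwrite('pics/s10c.png',A)
E
```

```text
time: 17.73
position: [0.4699, 0.2014, 0.2276]
tcp_rot: [[0.001, -0.375, 0.927], [0.0, 0.927, 0.375], [-1.0, -0.0, 0.001]]
ft_force: [0.2, 0.4, -1.4]
finger_gap: 0.0224
[([293.0, 218.0, 58.0, 117.0], 0.68)]
[0.47024634 0.20143491 0.22807633]
nose [0.4925835  0.21042688 0.11603457] height 0.045670098734207944 lateral tool y,z mm [-1.51481541 -0.57085085  7.65962585]
side nose [266.03406034 166.3048351 ] crown [267.64537346 179.02007923]
wrist nose [323.3507918  228.06105436] crown [323.81773283 211.24175692]
```

View pics/s10c.png

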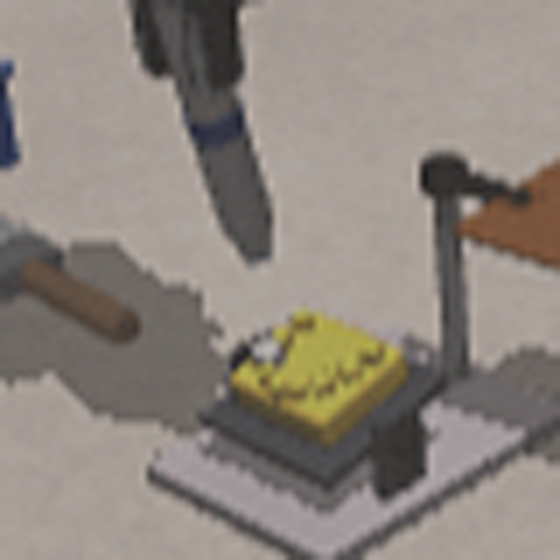

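Side view: nose tip at (266.9,166.9) and crown at (268.3,179.7), both within about 1 px of prediction. Next I compare the pen's direction with the crown normal here.

```bash
python3 ang.py 311 232 237 | head -3; python3 - <<'E'
from h import *
C=cam('side');cr=np.array([.4934,.2114,.0697]);n=np.array([-.178,-.0725,.981])
e=proj(C,cr+.045*n)-proj(C,cr+.19*n);print(np.degrees(np.arctan2(e[1],e[0])))
im=cv2.imread('pics/s10.png')
# fit pen axis by edges between rows 152..163
for d in env.masks_of('pen','side')[:1]:
    m=d['region'];rows=[y for y in range(140,164) if m[y].sum()>3];print([(y,np.nonzero(m[y])[0].min(),np.nonzero(m[y])[0].max()) for y in rows])
E
python3 band.py w10
```

```text
wrist fit deg 12.074955737504455 g 0.11434732504068948 [ 0.   0.3 -0.4]
side 0.63 282 c 259.9 147.1 ang 68.9
0 [257.4 146.8] 82.8 | 4 [258.  146.4] 79.3 | 8 [258.6 145.9] 75.7 | 11 [259.1 145.6] 72.9 | 14 [259.5 145.2] 70.0 | 18 [260.1 144.7] 66.0 | 
72.76661031371404
[(142, np.int64(255), np.int64(263)), (143, np.int64(256), np.int64(264)), (144, np.int64(256), np.int64(264)), (145, np.int64(256), np.int64(264)), (146, np.int64(256), np.int64(265)), (147, np.int64(257), np.int64(265)), (148, np.int64(257), np.int64(265)), (149, np.int64(257), np.int64(266)), (150, np.int64(257), np.int64(266)), (151, np.int64(258), np.int64(266)), (152, np.int64(258), np.int64(266)), (153, np.int64(258), np.int64(266)), (154, np.int64(259), np.int64(267)), (155, np.int64(259), np.int64(267)), (156, np.int64(259), np.int64(267)), (157, np.int64(260), np.int64(267)), (158, np.int64(260), np.int64(268)), (159, np.int64(260), np.int64(268)), (160, np.int64(261), np.int64(268)), (161, np.int64(261), np.int64(268)), (162, np.int64(262), np.int64(268)), (163, np.int64(262), np.int64(268))]
w10 band px 108 mid column rows 233 236 x 322.0
-3 217.4 225.8 | -1 219.4 227.2 | 1 221.4 228.7 | 3 223.5 230.2 | 5 225.6 231.8 | 7 227.7 233.4 | 9 229.8 235.0 | 11 232.0 236.6 | 13 234.2 238.3 | 15 236.4 240.0 | 17 238.6 241.8 | 19 240.9 243.5 |
```

```bash
python3 -m pendant '{"xyz":[[0.012,0.0005,-0.002],[0.012,0,0],[0.0075,0,0],[0,0,0],[0,0,0],[0,0,0]],"yaw":[0,0,0,0,0,0]}'
python3 tip.py w11 | head -1; python3 - <<'E'
from h import *
s=env.sense();P=np.array(s['position']);R=np.array(s['tcp_rot'])
a=np.radians(12);nose=P+R[:,0]*.1146*np.cos(a)+R[:,2]*.1146*np.sin(a);cr=np.array([.4934,.2114,.0697]);n=np.array([-.178,-.0725,.981])
d=nose-cr;h=d@n;print('nose',nose,'height',h,'lateral world mm',(d-h*n)*1e3)
im=env.capture('side');cv2.imwrite('pics/s11.png',im);C=cam('side');print(proj(C,nose),proj(C,cr))
A=cv2.resize(im[150:200,245:295],(500,500),interpolation=2);w=cv2.imread('pics/w11.png')[170:280,270:380]
cv2.imwrite('pics/s11c.png',cv2.resize(np.hstack([A,cv2.resize(w,(500,500),interpolation=2)]),None,fx=.8,fy=.8))
E
```

```text
time: 18.88
position: [0.4677, 0.2012, 0.1958]
tcp_rot: [[0.001, -0.375, 0.927], [0.0, 0.927, 0.375], [-1.0, -0.0, 0.001]]
ft_force: [-0.2, 0.3, -0.9]
finger_gap: 0.0227
[([296.0, 221.0, 55.0, 113.0], 0.81)]
nose [0.48983658 0.21016798 0.08368301] height 0.014440943344537785 lateral world mm [-0.99293675 -0.18504782 -0.18355566]
[266.27800924 175.64562565] [267.64537346 179.02007923]
```

View pics/s11c.png

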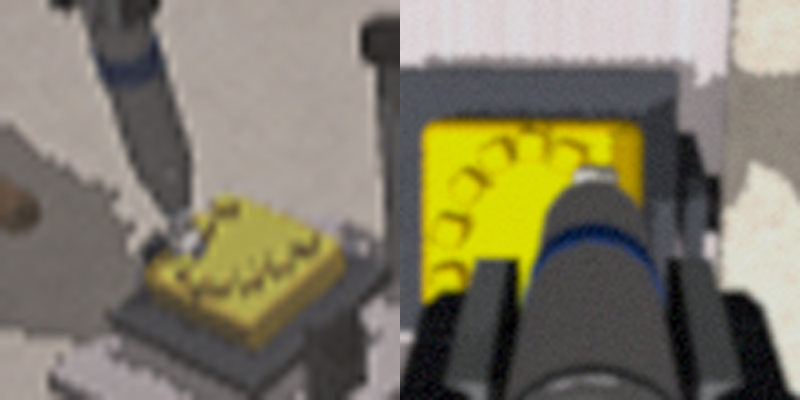

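Side view: nose at (267,177), just above the crown at (268.5,180). Wrist view: the nose lines up with the crown in the column direction, with its front edge still showing. I'll check that edge against the prediction in the next script, after starting the hold.

```bash
python3 - <<'E'
from h import *
d=np.load('w11.npz');W=(d['K'],d['R'],d['t']);o=np.array([.5135,.2006,.04]);a,t=.3861,.1937
Rz=np.array([[np.cos(a),-np.sin(a),0],[np.sin(a),np.cos(a),0],[0,0,1]]);Rm=Rz@np.array([[np.cos(t),0,-np.sin(t)],[0,1,0],[np.sin(t),0,np.cos(t)]])
for m in[(-14.6,11.6,32),(-14.6,23.6,32),(-8.6,17.6,32),(-40,-42,4),(-40,42,4),(-28,-31,22)]:print(m,proj(W,o+Rm@np.array(m)/1e3).round(1))
im=cv2.imread('pics/w11.png').astype(int);m=(im.min(2)>170);m[:200]=0;m[230:]=0;m[:,310:340]&=True;m[:,:312]=0;m[:,338:]=0
ys,xs=np.nonzero(m);print('white',xs.min(),xs.max(),ys.min(),ys.max())
E
```

```text
(-14.6, 11.6, 32) [317.  219.5]
(-14.6, 23.6, 32) [329.3 219.5]
(-8.6, 17.6, 32) [323.2 225.5]
(-40, -42, 4) [267.  190.8]
(-40, 42, 4) [346.1 190.7]
(-28, -31, 22) [274.7 204.5]
white 319 321 218 218
```

The white above row 219 is the crown's front face, so the edge agrees with the fit. Now the hold.

```bash
python3 -m pendant '{"xyz":[[-0.0005,0,0.001],[0,0,0],[0,0,0],[0,0,0],[0,0,0],[0,0,0],[0,0,0],[0,0,0],[0,0,0],[0,0,0],[0,0,0],[0,0,0]],"yaw":[0,0,0,0,0,0,0,0,0,0,0,0]}'
python3 -m pendant '{"xyz":[[0,0,0],[0,0,0],[0,0,0],[0,0,0],[0,0,0],[0,0,0],[0,0,0],[0,0,0],[0,0,0],[0,0,0],[0,0,0],[0,0,0]],"yaw":[0,0,0,0,0,0,0,0,0,0,0,0]}'
python3 ang.py 311 232 237 | sed -n 2,3p
```

```text
time: 20.52
position: [0.4683, 0.2015, 0.1958]
tcp_rot: [[0.0, -0.375, 0.927], [-0.0, 0.927, 0.375], [-1.0, -0.0, 0.0]]
ft_force: [1.1, -1.0, -0.4]
finger_gap: 0.0227
time: 22.02
position: [0.4682, 0.2015, 0.1958]
tcp_rot: [[-0.0, -0.375, 0.927], [-0.0, 0.927, 0.375], [-1.0, -0.0, -0.0]]
ft_force: [-0.3, -0.4, -2.0]
finger_gap: 0.0228
side 0.6 475 c 274.9 185.5 ang 167.2
side 0.52 209 c 261.3 159.4 ang 69.3
```

```bash
python3 -m pendant '{"xyz":[[-0.02,0,-0.004],[-0.03,0,0],[-0.03,0,0.004],[0,-0.0448,-0.02],[0,-0.0448,-0.02],[0,-0.0448,-0.02],[0,-0.0448,-0.02],[0,-0.0448,-0.02],[0,-0.0448,-0.02],[0,-0.0448,-0.02],[0,-0.0448,-0.02],[0,0,0]],"yaw":[0,0,0,0,0,0,0,0,0,0,0,0]}'
python3 -m pendant '{"xyz":[[0,0,0],[0.02,0,0],[0.02,0,0],[0,0,0]],"yaw":[0,0,0,0]}'
python3 tip.py w12 | head -1; python3 band.py w12
python3 - <<'E'
from h import *
s=env.sense();P=np.array(s['position']);print(P, (np.array([.4766,-.182,0])-P)@np.array(s['tcp_rot']))
W=cam('wrist');print('mouth pred',proj(W,[.4745,-.1815,.076]))
im=cv2.imread('pics/w12.png');cv2.imwrite('pics/w12c.png',cv2.resize(im[130:330,200:440],None,fx=3,fy=3,interpolation=2))
E
```

```text
time: 23.72
position: [0.4543, -0.1938, 0.2758]
tcp_rot: [[0.0, -0.37, 0.929], [-0.001, 0.929, 0.37], [-1.0, -0.001, 0.0]]
ft_force: [0.6, 0.3, -1.3]
finger_gap: 0.023
time: 24.22
position: [0.4529, -0.1886, 0.2342]
tcp_rot: [[-0.004, -0.377, 0.926], [0.002, 0.926, 0.377], [-1.0, 0.004, -0.002]]
ft_force: [-0.2, 0.3, -1.7]
finger_gap: 0.023
[([293.0, 219.0, 61.0, 113.0], 0.6)]
w12 band px 103 mid column rows 232 236 x 322.0
-3 218.2 226.6 | -1 220.2 228.1 | 1 222.2 229.6 | 3 224.3 231.1 | 5 226.4 232.6 | 7 228.5 234.2 | 9 230.6 235.9 | 11 232.8 237.5 | 13 235.0 239.2 | 15 237.2 240.9 | 17 239.5 242.6 | 19 241.7 244.4 | 
[ 0.45440273 -0.18983139  0.23622367] [ 0.2362264  -0.00110769  0.02348466]
mouth pred [323.41157751 207.99377361]
```

View pics/w12c.png

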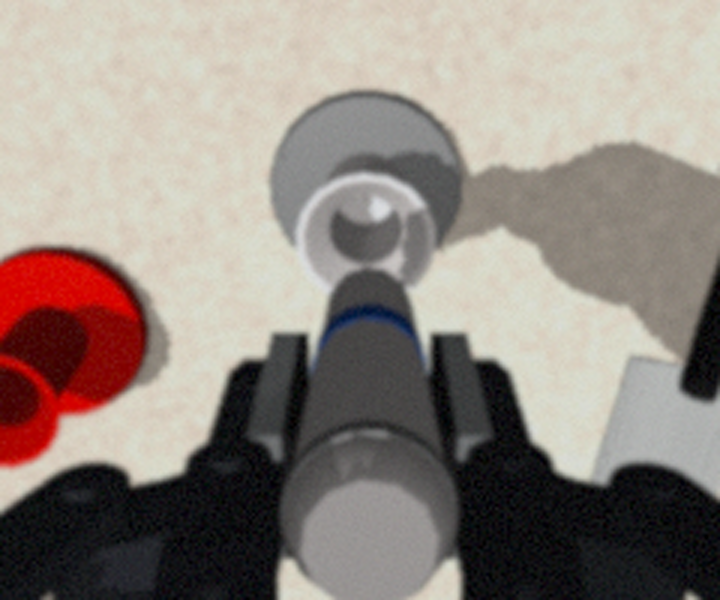

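The pen is lined up with the cup: mouth at crop column 366, pen at 370. I go in and straighten it against the far wall.

```bash
python3 -m pendant '{"xyz":[[0.02,-0.001,0],[0.02,0,0],[0.02,0,0],[0,0,0],[0,0,0.006],[0,0,0.006],[0,0,0.006],[0,0,0.005],[0,0,0.005],[0,0,0.004],[0,0,0],[0,0,0]],"yaw":[0,0,0,0,0,0,0,0,0,0,0,0]}'
python3 tip.py w13 | head -1; python3 band.py w13
```

```text
time: 25.82
position: [0.4836, -0.1801, 0.1777]
tcp_rot: [[-0.002, -0.375, 0.927], [-0.002, 0.927, 0.375], [-1.0, -0.001, -0.003]]
ft_force: [-6.1, 0.4, 6.8]
finger_gap: 0.0228
[([293.0, 195.0, 59.0, 147.0], 0.76)]
w13 band px 222 mid column rows 219 226 x 323.0
-3 216.7 225.0 | -1 218.7 226.5 | 1 220.7 227.9 | 3 222.8 229.5 | 5 224.8 231.0 | 7 227.0 232.6 | 9 229.1 234.2 | 11 231.3 235.9 | 13 233.4 237.5 | 15 235.7 239.3 | 17 237.9 241.0 | 19 240.2 242.7 |
```

```bash
python3 -m pendant '{"xyz":[[0,0.0005,-0.005],[0,0,-0.004],[0,0,0],[0,0,0]],"yaw":[0,0,0,0]}'
python3 -m pendant '{"xyz":[[0.01,0,0],[0.01,0,0],[0.01,0,0],[0,0,0]],"yaw":[0,0,0,0]}'
```

```text
time: 26.42
position: [0.4759, -0.1826, 0.1757]
tcp_rot: [[0.0, -0.375, 0.927], [0.0, 0.927, 0.375], [-1.0, 0.0, 0.0]]
ft_force: [0.6, 0.1, -2.0]
finger_gap: 0.0229
time: 26.92
position: [0.4748, -0.1821, 0.1443]
tcp_rot: [[-0.002, -0.375, 0.927], [0.001, 0.927, 0.375], [-1.0, 0.002, -0.002]]
ft_force: [-0.2, 0.6, -1.7]
finger_gap: 0.023
```

```bash
python3 -m pendant '{"xyz":[[0.005,0,0],[0.004,0,0],[0,0,0],[0,0,0]],"yaw":[0,0,0,0]}'; python3 -m pendant '{"xyz":[[0.003,0,0],[0.002,0,0],[0,0,0],[0,0,0]],"yaw":[0,0,0,0]}'
```

```text
time: 27.42
position: [0.4751, -0.182, 0.1362]
tcp_rot: [[-0.001, -0.375, 0.927], [0.001, 0.927, 0.375], [-1.0, 0.002, -0.001]]
ft_force: [-1.1, 2.4, -2.9]
finger_gap: 0.0228
time: 27.92
position: [0.4753, -0.1821, 0.132]
tcp_rot: [[-0.001, -0.375, 0.927], [0.001, 0.927, 0.375], [-1.0, 0.001, -0.0]]
ft_force: [-3.0, 4.0, 2.2]
finger_gap: 0.0229
```

```bash
python3 -m pendant '{"xyz":[[0.0015,0,0],[0.0015,0,0],[0,0,0],[0,0,0]],"yaw":[0,0,0,0]}'; python3 tip.py w14 | head -1; python3 band.py w14
```

```text
time: 28.42
position: [0.4757, -0.1821, 0.1318]
tcp_rot: [[0.0, -0.375, 0.927], [0.001, 0.927, 0.375], [-1.0, 0.001, 0.001]]
ft_force: [-7.9, 7.1, 17.3]
finger_gap: 0.023
[([292.0, 206.0, 61.0, 136.0], 0.68)]
w14 band px 238 mid column rows 219 227 x 323.5
-3 216.7 225.0 | -1 218.7 226.5 | 1 220.7 228.0 | 3 222.8 229.5 | 5 224.9 231.0 | 7 227.0 232.6 | 9 229.1 234.2 | 11 231.3 235.9 | 13 233.5 237.6 | 15 235.7 239.3 | 17 237.9 241.0 | 19 240.2 242.8 |
```

The pen is seated: 17 N upward at the same height as when I gripped it. I ease off, open and retreat straight up.

```bash
python3 -m pendant '{"xyz":[[-0.001,0,0],[0,0,0]],"yaw":[0,0]}'
python3 -m pendant '{"xyz":[[0,0,0],[0,0,0],[0,0,0],[0,0,0],[0,0,0],[0,0,0]],"yaw":[0,0,0,0,0,0]}' 0.6
python3 -m pendant '{"xyz":[[-0.02,0,0],[-0.05,0,0],[-0.05,0,0],[0,0,-0.05],[0,0,-0.05],[0,0,0],[0,0,0],[0,0,0]],"yaw":[0,0,0,0,0,0,0,0]}'
python3 - <<'E'
from h import *
a=env.capture('side');S=cam('side');T=cam('top')
for n in('side','top'):
  if n=='top': b=env.capture('top')
  for l in['pen','shield_knob','cast','dropper','jar','dish','spatula','brush','model']:
    r=env.look_for(l,n);print(n,l,[(np.round(d['box']).astype(int).tolist(),round(d['score'],2)) for d in r[:1]])
print('tail pred',proj(S,[.4750,-.1812,.168]),proj(T,[.4750,-.1812,.168]))
cv2.imwrite('pics/side_end.png',a);cv2.imwrite('pics/top_end.png',b)
A=cv2.resize(a[130:310,200:420],(488,400),interpolation=2);B=cv2.resize(b[170:260,215:400],(600,292),interpolation=2)
A=cv2.copyMakeBorder(cv2.resize(A,(366,300)),0,0,0,0,0);o=np.zeros((592,600,3),'u1');o[:300,:366]=A;o[300:]=B;cv2.imwrite('pics/end.png',o)
E
```

```text
time: 28.78
position: [0.4756, -0.1821, 0.1318]
tcp_rot: [[-0.0, -0.375, 0.927], [0.001, 0.927, 0.375], [-1.0, 0.001, 0.0]]
ft_force: [-6.3, 5.9, 11.4]
finger_gap: 0.0227
time: 29.52
position: [0.4757, -0.1826, 0.1297]
tcp_rot: [[-0.0, -0.375, 0.927], [-0.0, 0.927, 0.375], [-1.0, 0.0, -0.0]]
ft_force: [1.3, 0.2, -0.2]
finger_gap: 0.0511
time: 30.52
position: [0.3839, -0.22, 0.2498]
tcp_rot: [[0.0, -0.376, 0.927], [-0.0, 0.927, 0.376], [-1.0, -0.0, 0.0]]
ft_force: [-0.6, -0.0, -0.0]
finger_gap: 0.0514
side pen [([318, 223, 4, 38], 0.86)]
side shield_knob [([305, 156, 33, 17], 0.91)]
side cast [([351, 203, 22, 15], 0.74)]
side dropper [([377, 189, 16, 34], 0.89)]
side jar [([343, 175, 20, 23], 0.66)]
side dish [([370, 343, 37, 36], 0.7)]
side spatula [([276, 217, 56, 24], 0.97)]
side brush [([214, 158, 34, 18], 0.53)]
side model []
top pen [([373, 231, 13, 9], 0.46)]
top shield_knob [([224, 162, 58, 42], 0.62)]
top cast [([301, 153, 21, 18], 0.94)]
top dropper [([334, 141, 14, 17], 0.73)]
top jar [([274, 144, 20, 18], 0.64)]
top dish [([462, 224, 22, 21], 0.77)]
top spatula [([297, 199, 27, 53], 0.74)]
top brush [([142, 237, 57, 29], 0.75)]
top model [([230, 209, 31, 33], 0.67)]
tail pred [319.82957793 222.38736885] [381.25594304 234.69196234]
```

```bash
python3 - <<'E'
from h import *
a,b=cv2.imread('pics/side0.png'),cv2.imread('pics/side_end.png')
for n,(x,y,w,h) in dict(pen=(300,215,40,75),cast=(350,203,23,17),dropper=(375,188,20,38),jar=(343,175,20,24),spatula=(277,214,60,30),brush=(215,155,35,25)).items():
    A,B=[cv2.GaussianBlur(i[y:y+h,x:x+w].astype('f4').mean(2),(3,3),0) for i in(a,b)];print(n,cv2.phaseCorrelate(A,B,cv2.createHanningWindow((w,h),cv2.CV_32F)),np.abs(A-B).mean().round(1))
T=cam('top')
for ang in(1.3,1.5,1.6,1.7):
    th=.3861+np.pi+ang;print(ang,proj(T,[.592+.135*np.cos(th),.231+.135*np.sin(th),.15]).round(1))
im=cv2.imread('pics/top_end.png')[160:206,222:285].astype(int).max(2);g=im<38;n,l,st,c=cv2.connectedComponentsWithStats(g.astype('u1'));print([(st[i,4],(c[i]+[222,160]).round(1).tolist()) for i in range(1,n) if st[i,4]>5])
E
```

```text
pen ((0.16110906018892734, 0.4908012359405731), 0.9681400721867879) 4.1
cast ((0.026311165357917332, 0.02185618259448141), 0.9992298559734115) 11.2
dropper ((-0.013019117634017974, -0.007084672652386104), 1.008068970888853) 11.3
jar ((0.02883522578960296, -0.19073916658160606), 0.982022862136364) 1.2
spatula ((-0.06425909559545673, -0.09233407872698685), 0.7152059120602078) 6.5
brush ((-0.07847822725465292, 0.46132463063529805), 1.007456857893202) 12.0
1.3 [274.4 187.8]
1.5 [272.  178.1]
1.6 [270.2 173.5]
1.7 [267.8 169.1]
[]
```

```bash
python3 -c "
from workcell import env
print(env.finish_job(),env.sense()['time'])"
```

```text
the job is handed in; nothing more can be done
the job is handed in; nothing more can be done
```

The job is done and handed in at about 31 s. The hand-in gave no verdict.

1. **Shield:** I straddled the knob and swung the shield about 90° counter-clockwise, where it stayed. My final attempt to locate the knob in the top view found nothing. The angle therefore rests on the push arc and on the earlier side picture, which showed it clear of the cast.
2. **Tilt:** The arm could only turn about its own pointing axis. I leaned the pen in the grip by pressing its nose against the charger cup, overshot once and corrected it. The pen's lean came out at 10.6–12° in most checks, while two whole-outline side fits gave 14.5–15°. The fitted table tilt was 11.1° (±0.7°).
3. **Hold:** I held the nose over the crown for just over 3 s, at a computed 14–15 mm and within about 1 mm of centre. The readings stayed steady and there was no sign of contact. This position is computed from the camera fit, and the pictures agreed to about 1–2 px.
4. **Return:** I straightened the pen and lowered it until the cup pushed back with 17 N, at the same height as when I gripped it. Then I let go and backed off; the force on the wrist reads zero.
5. **Last checks:** The pen and the bystanders show within 0.5 px of where they started in the side view; the dish I checked only by its box, which matches within 3 px. The side view found no model in the last check; the top view did. I could not view the final picture because the 12-picture limit was reached, so these are numerical only.

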